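Neutralise a tape roll in the ioniser's air stream

ROBOT

A 7-joint arm with a two-finger parallel gripper is mounted at the origin on the work surface. World frame = base frame: x ahead of the robot, y to its left, z up, the work surface at z = 0. Lengths are in m, angles in rad, forces in N, time in s.
With the tool pointing down it reaches from about 0.425 to 0.925 m from the base axis. Payload 6.8 kg.
Tool frame: the origin (TCP) lies on the centre line of the jaws, within the pads' length; the fingertips stand 11 mm ahead of it and the grasp point (between the pads) lies 8 mm behind it; z points along the fingers, y is the direction in which the jaws open and shut (so a half turn about z gives the same grasp; the last joint's range is limited). The gripper opens to 85 mm and grips with 20 to 120 N. Pads are 22 mm wide; open, the fingers measure 114 mm over their backs; the gripper's body (76 mm by 85 mm) begins 54 mm behind the grasp point. The pads swing forward as they close: fully open they stand 13 mm farther back than shut.
Start: joints at [1.234, 0.477, 0.022, 1.555, -0.011, 1.109, -0.083], TCP at [0.153, -0.657, 0.242] pointing down, gripper open.
Joint ranges: [-2.96, 2.96], [-0.34, 2.1], [-1.41, 1.46], [0.24, 2.44], [-1.37, 4.51], [0.17, 1.92], [-2.96, 2.96]. Speed limits (rad/s): [2.39, 2.39, 3.14, 3.14, 3.14, 3.14, 3.14].

INTERFACE

Orientations are given as a rotation vector (axis times angle).
In Python, from bench import r gives the robot as it stands.
- The arm moves only by the tool send_rows, never from a script. Its argument "deltas" is a list of rows, each a list of 7 numbers: the opening, from 0 (shut) to 1 (fully open), then the shift along the tool's x, y, z as a fraction of full scale, then the turn, a rotation vector about the tool's x, y, z as a fraction of full scale. In form: [[hand, x, y, z, ax, ay, az], ...]. A call has 1 to 20 rows; each row is the pose to reach, as a shift and turn from the pose commanded when the call began, along the tool's axes at that moment, turning the shorter way round; what a row does not reach only later rows make up. Full scale, the value 1, is 150 mm for a shift and 180 degrees for a turn. A row lasts 1/12 s, in which the tool goes at most 41.7 mm and 7.16 degrees, less where a joint would pass 70% of its speed; a pose out of reach is approached as far as the arm can. A call with a number of a shift or a turn outside -1 to 1 is refused whole. A call with a gripper value outside its range is refused whole. The fingers move at their own pace and stop on an object; "squeeze" is the grip in N (left out, the last holds). Time passes only in rows, so rows that repeat a pose let the fingers close. It gives the time, the measured TCP pose, the force and the opening at its end, in the units of the state.
- r.get_obs(): the state, without advancing time (a new reading comes with each control period).
- r.grab_frame(name): name is "side" or "top" or "wrist"; returns a dict with "pixels" (480x640x3 uint8, red, green, blue), "camera_matrix" (3x3 intrinsics, pixels), "rvec" (rotation vector, rad) and "tvec" (3), from world to camera coordinates, as OpenCV has them. Camera axes: x right, y down, z forward; pixel columns grow to the right and rows downward; lengths in m; the calibration is good to about 2 mm. A picture is of the moment at which its call begins. There is no depth.
- r.hand_in(): hands the job in, once; it reports no verdict.
The state is a dict: "clock": time; "joints": joint angles; "qvel": joint speeds; "tau": joint torques, N m; "tcp_pos": TCP position; "orientation": TCP orientation; "contact_force": force on the tool from outside, world axes, zero at the start; "moment": the same for the moment, N m; "grip_width": finger opening in m.
Only numpy, scipy, OpenCV 4.12 (cv2) and the standard library are available. Lean on these libraries where they do the work, as an engineer would, in place of code of your own. Each camera call takes 0.05 s, during which the arm holds its last target. There are 200 camera calls.

TASK

Slide the roll of the broadest tape (the one that stands tallest) straight up off its post on the tape stand and carry it, kept level all the way, to the bench ioniser to blow off its static charge: hold it level and still in the air stream, in line with the middle of the round outlet and about 20 cm in front of the grille. Finish while holding it up there in the gripper - do not put it down or let go - and leave the stand, the other two rolls, the satellite and the screwdriver where they are.

Things in the scene. Friction and masses are not known exactly. Their poses are not given: they have to be found in the camera images.
- roll_wide_center (a point): centre (half-way up, on the axis) of the roll to take: amber film tape wound on a grey core, lying flat, 60 mm outside diameter, 26 mm bore, 38 mm high (its tape is 38 mm broad), about 0.09 to 0.18 kg, rigid. Its z axis is the roll's axis, up; its yaw has no meaning. At the start it is threaded over one of the three posts of the stand and rests on that post's shoulder, its underside 20 mm and its centre 39 mm above the bench.
- roll_mid_center (a point): centre of a bystander roll of the same amber tape on another post: 60 mm diameter, 19 mm high
- roll_thin_center (a point): centre of a bystander roll of the same amber tape on the remaining post: 54 mm diameter, 12 mm high
- stand: the tape stand, loose but heavy (2.3 kg): a steel foot plate 85 mm (x) by 305 mm (y) by 10 mm, its origin at the middle of the underside, z up. Three upright steel posts of 20 mm diameter stand in a row along its y axis at y = -110, 0 and +110 mm; each has a black shoulder disc of 40 mm diameter from 10 to 20 mm height on which a roll rests, and ends 78 mm above the bench. Bores have 3 mm clearance all round a post. The wide roll can be on any of the three.
- ionizer_outlet (a point): centre of the round outlet grille (110 mm diameter) in the front face of the bench ioniser, 150 mm above the bench. It blows level along this frame's -x axis (y is level across the face, z up). The ioniser is a white case 150 mm wide (y), 90 mm deep (x, behind the grille), reaching from 61 to 239 mm above the bench on a dark bail stand; it is fixed and already running.
- cubesat: a small cube satellite standing on the mat, 98 by 98 mm and 114 mm high, 1.1 kg; origin at the middle of its underside
- driver: a screwdriver, 200 mm long and 26 mm high, lying flat on the mat to the far side of the work, along its own x axis; origin on the mat under its middle
There are look-alikes about, which are no part of the job. Leave any green or red look-alike of the part that bears roll_wide_center alone. What is shaped like the cubesat but yellow is not meant.

How it is judged:
By the outcome, as a careful person would: the job done as asked, in the order asked, and still so for the second after the job is handed in, while the arm keeps its last pose, push and grip.
It also fails if it takes over 42 s, if anything falls off the work surface, if the arm or the gripper's body presses on something with over 40 N, if the wrist force passes 120 N, or if a joint passes its speed limit or range.

## Working session

There is one attempt and no reset: what is moved stays moved. The work goes in short steps, Python scripts to look and compute and a tool call to move; the robot and the scene stay as the last step left them, time stands still between calls to the robot, and variables do not carry over. Pictures are saved under pics/ and viewed, about 8 in all and at most 12, crops included, and the job is handed in when it is done.

Besides the shell and the picture viewer there is one more tool, called by a JSON object that holds its "method" and its "body", one argument or row to a line. send_rows: Moves the arm, as the interface text tells. Shift numbers are shares of 150 mm and turn numbers shares of 180 degrees, none past 1 either way. Its arguments: {"type":"object","properties":{"deltas":{"type":"array","items":{"type":"array","items":{"type":"number"}}},"squeeze":{"type":"number"}},"required":["deltas"]}

```bash
mkdir -p pics; ls; cat > h.py <<'E'
import numpy as np, cv2
from bench import r
def grab(n,fn):
    f=r.grab_frame(n); cv2.imwrite(f'pics/{fn}.png',f['pixels'][:,:,::-1]); np.savez(f'pics/{fn}.npz',**f); return f
def onz(fn,pts,z):
    f=np.load(f'pics/{fn}.npz'); R,_=cv2.Rodrigues(f['rvec']); t=f['tvec'].ravel(); C=-R.T@t
    p=np.c_[np.array(pts,float),np.ones(len(pts))]; d=(R.T@np.linalg.inv(f['camera_matrix'])@p.T).T
    return C+d*((z-C[2])/d[:,2])[:,None]
def proj(fn,P):
    f=np.load(f'pics/{fn}.npz'); return cv2.projectPoints(np.array(P,float).reshape(-1,3),f['rvec'],f['tvec'],f['camera_matrix'],None)[0][:,0]
E
python3 - <<'E'
from h import *
grab('top','t0');grab('side','s0')
o=r.get_obs();print(o)
for n in('t0','s0'):
    f=np.load(f'pics/{n}.npz');R,_=cv2.Rodrigues(f['rvec']);print(n,-R.T@f['tvec'].ravel(),R[2])
E
```

```text
pics
{'clock': 0.1, 'joints': array([ 1.23391689,  0.47774071,  0.02238264,  1.55632326, -0.01146917,
        1.10930698, -0.08309894]), 'qvel': array([ 1.92676531e-03, -3.88983025e-03,  1.88561182e-05, -2.51721583e-03,
        2.11136795e-03,  7.35845735e-05,  2.03800324e-03]), 'tau': array([ 3.27369176e-03, -5.97758102e+01,  1.61342606e+00, -2.81954670e+01,
        1.28585685e-02,  5.05365766e-03, -1.85946158e-05]), 'tcp_pos': array([ 0.15292746, -0.65693168,  0.24142049]), 'orientation': array([-3.11945997e+00, -3.58398121e-01,  5.53379917e-04]), 'contact_force': array([-0.17510586, -0.11539928,  0.17002086]), 'moment': array([-0.00565372,  0.02225596, -0.01106143]), 'grip_width': 0.08570584358015433}
t0 [ 0.44361736 -0.0713294   1.12717746] [ 0.17633756  0.00669127 -0.98430701]
s0 [0.12659595 0.4217078  0.84774243] [ 0.50332511 -0.49088901 -0.71112011]
```

View pics/t0.png

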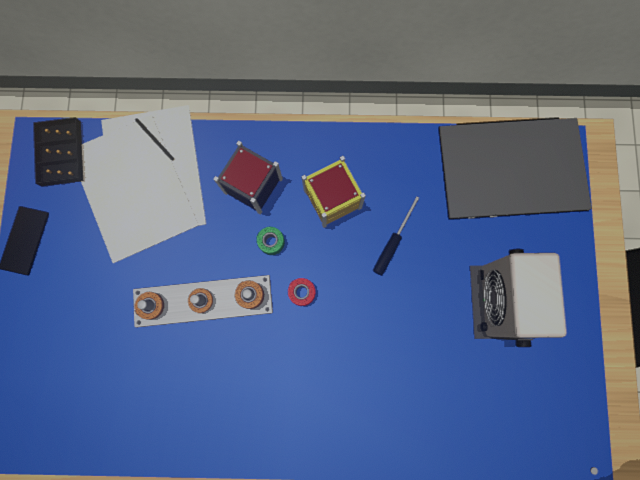

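View pics/s0.png

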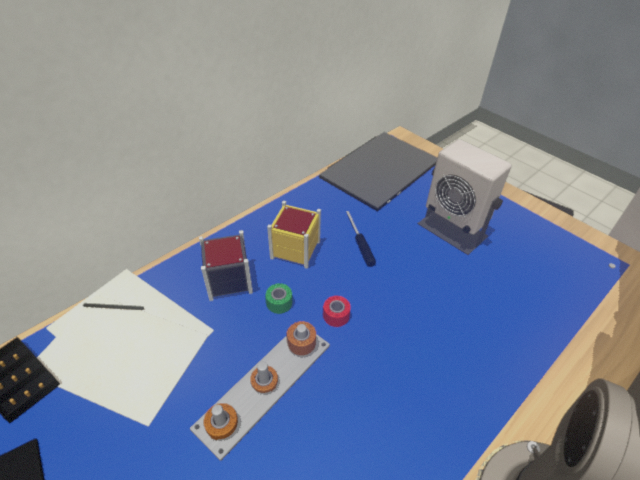

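Top: stand with three rolls at about (149,305), (201,300) and (250,294), ioniser grille at (494,297), cubesat at (248,175). Side: the tallest roll appears to be at (301,338). I'll enlarge the details.

```bash
python3 - <<'E'
from h import *
t=cv2.imread('pics/t0.png');s=cv2.imread('pics/s0.png')
a=cv2.resize(t[262:337,122:322],None,fx=4,fy=4,interpolation=cv2.INTER_CUBIC)
b=cv2.resize(t[240:352,460:572],(300,300),interpolation=cv2.INTER_CUBIC)
c=cv2.resize(s[135:255,410:520],(275,300),interpolation=cv2.INTER_CUBIC)
d=cv2.resize(s[310:370,265:355],(225,150))
o=np.zeros((600,800,3),np.uint8);o[:300]=a;o[300:,:300]=b;o[300:,300:575]=c;o[300:450,575:]=d
cv2.imwrite('pics/c0.png',o)
print(onz('t0',[(149,305),(201,300),(250,294),(135,290),(269,276),(272,312),(135,326)],.03).round(3))
print('side roll top',onz('s0',[(301,331)],.058).round(3))
print('grille',onz('t0',[(494,297)],.15).round(3),onz('s0',[(456,195)],.15).round(3))
E
```

```text
[[0.487 0.313 0.03 ]
 [0.5   0.201 0.03 ]
 [0.515 0.095 0.03 ]
 [0.519 0.346 0.03 ]
 [0.555 0.055 0.03 ]
 [0.477 0.045 0.03 ]
 [0.441 0.34  0.03 ]]
side roll top [[0.516 0.093 0.058]]
grille [[ 0.51  -0.397  0.15 ]] [[ 0.507 -0.399  0.15 ]]
```

View pics/c0.png

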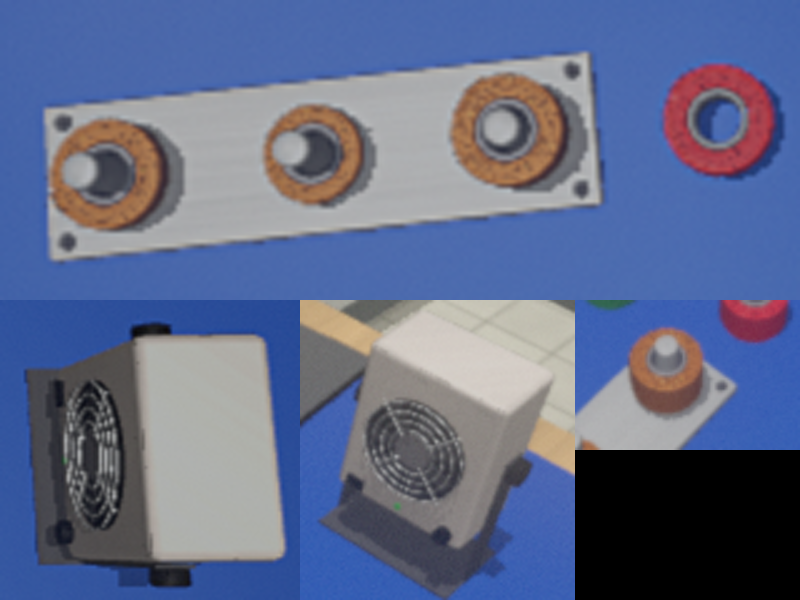

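```bash
python3 - <<'E'
from h import *
def ca(p): p=np.array(p,float); return (p+.5)/4-.5+[122,262]
def cb(p): p=np.array(p,float)-[0,300]; return (p+.5)/2.679-.5+[460,240]
def cc(p): p=np.array(p,float)-[300,300]; return (p+.5)/2.5-.5+[410,135]
print('roll top',onz('t0',ca([(508,129.5)]),.058),'post',onz('t0',ca([(500,127),(290,151),(80,170)]),.078))
k=onz('t0',ca([(43,108),(590,53),(602,203),(52,260)]),.010);print('stand',k,k.mean(0))
d=k[0]-k[1]+k[3]-k[2];d/=np.linalg.norm(d);print(d, k.mean(0)-.11*d)
print('grille',onz('t0',cb([(94,455)]),.15),onz('s0',cc([(415,447)]),.15))
q=onz('t0',cb([(135,340),(152,560),(285,555),(265,338)]),.239);print('case',q)
ax=(q[2]+q[3]-q[0]-q[1]);print('x axis a',ax/np.linalg.norm(ax)); w=q[0]-q[1]+q[3]-q[2];w/=np.linalg.norm(w);print('y axis',w)
o=r.get_obs();R,_=cv2.Rodrigues(o['orientation']);print(R)
print('cubes',onz('t0',[(249,170),(333,188)],.114), 'driver',onz('t0',[(416,198),(378,272)],.013))
E
```

```text
roll top [[0.51270736 0.09325222 0.058     ]] post [[0.5126356  0.09440515 0.078     ]
 [0.49817438 0.20318506 0.078     ]
 [0.48633907 0.31180031 0.078     ]]
stand [[0.52293527 0.3600864  0.01      ]
 [0.55921263 0.05672828 0.01      ]
 [0.47641579 0.04696248 0.01      ]
 [0.43981816 0.34796185 0.01      ]] [0.49959546 0.20293475 0.01      ]
[-0.11971539  0.99280825  0.        ] [0.51276416 0.09372584 0.01      ]
grille [[ 0.50874689 -0.39805102  0.15      ]] [[ 0.51056456 -0.40323512  0.15      ]]
case [[ 0.57970582 -0.39875981  0.239     ]
 [ 0.43574502 -0.40302791  0.239     ]
 [ 0.44054629 -0.48927193  0.239     ]
 [ 0.58263175 -0.48539393  0.239     ]]
x axis a [ 0.0446528  -0.99900257  0.        ]
y axis [0.99959474 0.0284667  0.        ]
[[ 9.73943974e-01  2.26788119e-01 -5.34135747e-04]
 [ 2.26788687e-01 -9.73942737e-01  1.56099033e-03]
 [-1.66203569e-04 -1.64145307e-03 -9.99998639e-01]]
cubes [[ 0.76899286  0.09558362  0.114     ]
 [ 0.73292645 -0.08182474  0.114     ]] driver [[ 0.741457   -0.27317299  0.013     ]
 [ 0.56978584 -0.18617982  0.013     ]]
```

{"method": "send_rows", "body": {
  "deltas": [
    [1, 0.2, -0.17, -0.2, 0, 0, -0.04],
    [1, 0.4, -0.35, -0.4, 0, 0, -0.08],
    [1, 0.65, -0.53, -0.533, 0, 0, -0.12],
    [1, 0.846, -0.693, -0.533, 0, 0, -0.16],
    [1, 0.846, -0.693, -0.533, 0, 0, -0.2],
    [1, 0.846, -0.693, -0.533, 0, 0, -0.24],
    [1, 0.846, -0.693, -0.533, 0, 0, -0.28],
    [1, 0.846, -0.693, -0.533, 0, 0, -0.32],
    [1, 0.846, -0.693, -0.533, 0, 0, -0.36],
    [1, 0.846, -0.693, -0.533, 0, 0, -0.4],
    [1, 0.846, -0.693, -0.533, 0, 0, -0.439],
    [1, 0.846, -0.693, -0.533, 0, 0, -0.439]
  ]
}}

```text
clock: 1.1
tcp_pos: [0.2529, -0.5272, 0.3218]
orientation: [-2.174, -2.266, -0.001]
contact_force: [0.2, -0.4, 0.3]
grip_width: 0.0855
```

{"method": "send_rows", "body": {
  "deltas": [
    [1, 0.2, 0.15, 0, 0, 0, 0],
    [1, 0.4, 0.3, 0, 0, 0, 0],
    [1, 0.6, 0.45, 0, 0, 0, 0],
    [1, 0.8, 0.6, 0, 0, 0, 0],
    [1, 0.95, 0.75, 0, 0, 0, 0]
  ]
}}

```text
clock: 1.52
tcp_pos: [0.361, -0.3781, 0.3222]
orientation: [-2.183, -2.259, -0.0]
contact_force: [0.0, -0.7, -0.4]
grip_width: 0.0857
```

{"method": "send_rows", "body": {
  "deltas": [
    [1, 0.24, 0.1, 0, 0, 0, 0],
    [1, 0.48, 0.22, 0, 0, 0, 0],
    [1, 0.72, 0.33, 0, 0, 0, 0],
    [1, 0.95, 0.44, 0, 0, 0, 0]
  ]
}}

```text
clock: 1.85
tcp_pos: [0.4212, -0.2339, 0.3222]
orientation: [-2.184, -2.258, 0.0]
contact_force: [0.9, -1.0, 0.4]
grip_width: 0.0852
```

{"method": "send_rows", "body": {
  "deltas": [
    [1, 0.24, 0.1, 0, 0, 0, 0],
    [1, 0.48, 0.2, 0, 0, 0, 0],
    [1, 0.72, 0.3, 0, 0, 0, 0],
    [1, 0.95, 0.4, 0, 0, 0, 0],
    [1, 0.95, 0.4, 0, 0, 0, 0]
  ]
}}

```text
clock: 2.27
tcp_pos: [0.4776, -0.083, 0.3228]
orientation: [-2.171, -2.27, -0.006]
contact_force: [1.5, 0.4, 0.4]
grip_width: 0.0852
```

{"method": "send_rows", "body": {
  "deltas": [
    [1, 0.24, 0.1, 0, 0, 0, 0],
    [1, 0.48, 0.2, 0, 0, 0, 0],
    [1, 0.72, 0.28, 0, 0, 0, 0],
    [1, 0.95, 0.28, 0, 0, 0, 0]
  ]
}}

```text
clock: 2.6
tcp_pos: [0.5136, 0.0542, 0.3221]
orientation: [-2.185, -2.257, -0.002]
contact_force: [0.9, -0.5, 0.3]
grip_width: 0.0852
```

{"method": "send_rows", "body": {
  "deltas": [
    [1, 0.15, 0, 0.2, 0, 0, 0],
    [1, 0.22, 0, 0.4, 0, 0, 0],
    [1, 0.22, 0, 0.6, 0, 0, 0],
    [1, 0.22, 0, 0.8, 0, 0, 0],
    [1, 0.22, 0, 0.8, 0, 0, 0],
    [1, 0.22, 0, 0.8, 0, 0, 0]
  ]
}}

```text
clock: 3.1
tcp_pos: [0.5101, 0.0852, 0.2014]
orientation: [-2.181, -2.258, 0.004]
contact_force: [0.4, -0.2, 0.2]
grip_width: 0.0852
```

```bash
python3 - <<'E'
from h import *
grab('wrist','w1');o=r.get_obs();print(o['tcp_pos'],cv2.Rodrigues(o['orientation'])[0].round(4))
print(proj('w1',[[.5127,.0937,.058],[.5127,.0937,.078],[.5127,.1237,.058],[.5427,.0937,.058]]))
E
```

```text
[0.51138428 0.08554392 0.20301478] [[-3.520e-02  9.994e-01 -1.000e-04]
 [ 9.994e-01  3.520e-02  3.000e-04]
 [ 3.000e-04 -1.000e-04 -1.000e+00]]
[[329.96809557 214.91699741]
 [330.2176305  221.63437526]
 [331.41885102 179.3292728 ]
 [365.488074   216.1460708 ]]
```

View pics/w1.png

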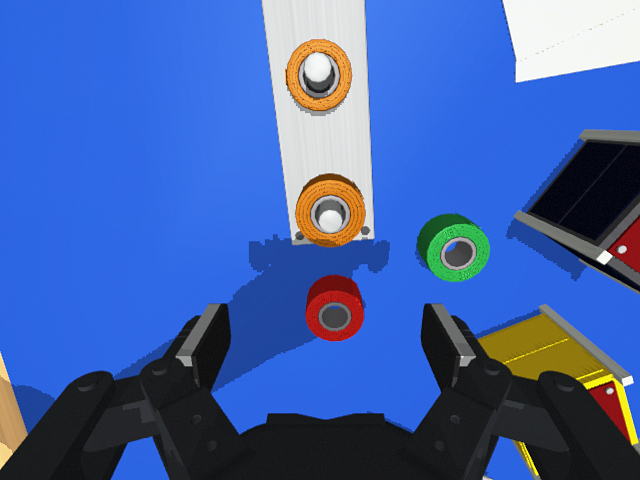

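The wrist view shows the wide roll's top centre at about (330,212), with (330,215) predicted, and the post tip at (330,221), as predicted. So I can descend.

{"method": "send_rows", "body": {
  "deltas": [
    [1, 0.06, 0.01, 0.15, 0, 0, 0],
    [1, 0.06, 0.01, 0.35, 0, 0, 0],
    [1, 0.06, 0.01, 0.5, 0, 0, 0],
    [1, 0.06, 0.01, 0.6, 0, 0, 0],
    [1, 0.06, 0.01, 0.7, 0, 0, 0],
    [1, 0.06, 0.01, 0.8, 0, 0, 0],
    [1, 0.06, 0.01, 0.8, 0, 0, 0]
  ]
}}

```text
clock: 3.73
tcp_pos: [0.5127, 0.0941, 0.0821]
orientation: [2.182, 2.26, -0.001]
contact_force: [-0.6, -0.0, 0.1]
grip_width: 0.0854
```

{"method": "send_rows", "body": {
  "deltas": [
    [1, 0, 0, 0.08, 0, 0, 0],
    [1, 0, 0, 0.16, 0, 0, 0],
    [1, 0, 0, 0.24, 0, 0, 0],
    [1, 0, 0, 0.31, 0, 0, 0],
    [1, 0, 0, 0.31, 0, 0, 0],
    [1, 0, 0, 0.31, 0, 0, 0]
  ]
}}

```text
clock: 4.23
tcp_pos: [0.5117, 0.0946, 0.0351]
orientation: [-2.179, -2.262, 0.002]
contact_force: [0.4, -0.3, 0.1]
grip_width: 0.0854
```

```bash
python3 - <<'E'
from h import *
f=grab('side','s2');g=grab('wrist','w2');o=r.get_obs();print(o['tcp_pos'],o['contact_force'])
a=cv2.resize(f['pixels'][280:400,220:380,::-1],(400,300));b=cv2.resize(g['pixels'][:,:,::-1],(400,300))
cv2.imwrite('pics/c2.png',np.hstack([a,b]))
E
```

```text
[0.51243802 0.09491321 0.03597213] [-0.80825665 -0.2553847  -0.29150834]
```

View pics/c2.png

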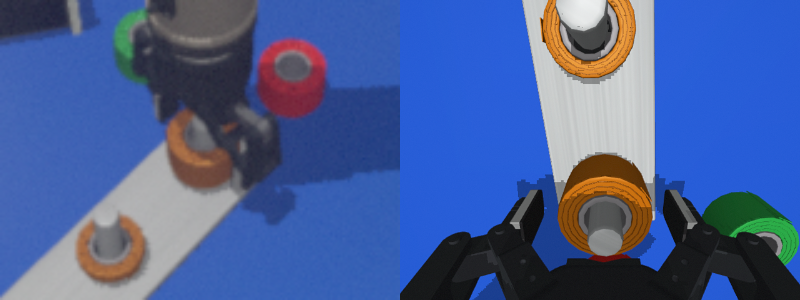

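The jaws straddle the roll symmetrically: in the wrist half the pads are at x≈540 and 665, and the roll spans 558–652. Closing now.

{"method": "send_rows", "body": {
  "squeeze": 50,
  "deltas": [
    [0.6, 0, 0, 0, 0, 0, 0],
    [0.6, 0, 0, 0, 0, 0, 0],
    [0.4, 0, 0, 0, 0, 0, 0],
    [0.4, 0, 0, 0, 0, 0, 0],
    [0.4, 0, 0, 0, 0, 0, 0],
    [0.4, 0, 0, 0, 0, 0, 0],
    [0.4, 0, 0, 0, 0, 0, 0],
    [0.4, 0, 0, 0, 0, 0, 0]
  ]
}}

```text
clock: 5.0
tcp_pos: [0.5126, 0.0947, 0.0367]
orientation: [2.179, 2.261, 0.001]
contact_force: [-1.3, -0.2, 6.6]
grip_width: 0.0593
```

{"method": "send_rows", "body": {
  "deltas": [
    [0.4, 0, 0, 0, 0, 0, 0],
    [0.4, 0, 0, -0.03, 0, 0, 0],
    [0.4, 0, 0, -0.06, 0, 0, 0],
    [0.4, 0, 0, -0.1, 0, 0, 0],
    [0.4, 0, 0, -0.1, 0, 0, 0]
  ]
}}

```text
clock: 5.42
tcp_pos: [0.5129, 0.0948, 0.052]
orientation: [2.179, 2.261, 0.002]
contact_force: [-0.8, 0.7, -1.3]
grip_width: 0.0596
```

{"method": "send_rows", "body": {
  "deltas": [
    [0.4, 0, 0, -0.06, 0, 0, 0],
    [0.4, 0, 0, -0.13, 0, 0, 0],
    [0.4, 0, 0, -0.2, 0, 0, 0],
    [0.4, 0, 0, -0.27, 0, 0, 0],
    [0.4, 0, 0, -0.34, 0, 0, 0],
    [0.4, 0, 0, -0.41, 0, 0, 0],
    [0.4, 0, 0, -0.48, 0, 0, 0],
    [0.4, 0, 0, -0.55, 0, 0, 0],
    [0.4, 0, 0, -0.63, 0, 0, 0],
    [0.4, 0, 0, -0.63, 0, 0, 0]
  ]
}}

```text
clock: 6.25
tcp_pos: [0.5136, 0.0952, 0.1478]
orientation: [2.178, 2.261, 0.005]
contact_force: [0.3, -0.3, -1.9]
grip_width: 0.0593
```

```bash
python3 - <<'E'
from h import *
f=grab('side','s3');g=grab('top','t3');o=r.get_obs();print(o['tcp_pos'],o['contact_force'])
a=cv2.resize(f['pixels'][220:430,180:390,::-1],(420,420));b=cv2.resize(g['pixels'][240:345,110:205,::-1],(380,420))
cv2.imwrite('pics/c3.png',np.hstack([a,b]))
E
```

```text
[0.51250339 0.09458922 0.14575231] [-0.36342304  0.12224286 -1.69014082]
```

View pics/c3.png

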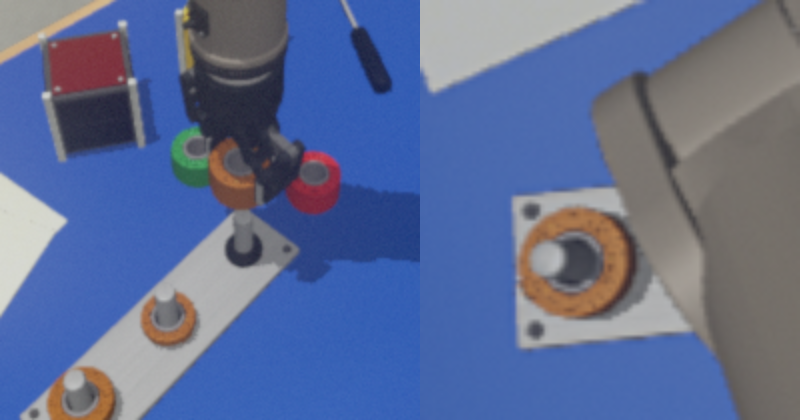

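The roll is off its post (bare post at (243,235) in the left half), looks level, and the stand and other rolls haven't moved. Carrying it at this height, about 0.150 m at the roll's centre.

{"method": "send_rows", "body": {
  "deltas": [
    [0.4, -0.04, 0, 0, 0, 0, 0],
    [0.4, -0.12, -0.01, 0, 0, 0, 0],
    [0.4, -0.22, -0.02, 0, 0, 0, 0],
    [0.4, -0.33, -0.03, 0, 0, 0, 0],
    [0.4, -0.44, -0.04, 0, 0, 0, 0],
    [0.4, -0.55, -0.05, 0, 0, 0, 0],
    [0.4, -0.66, -0.055, 0, 0, 0, 0],
    [0.4, -0.77, -0.06, 0, 0, 0, 0],
    [0.4, -0.88, -0.07, 0, 0, 0, 0],
    [0.4, -0.985, -0.074, 0, 0, 0, 0]
  ]
}}

```text
clock: 7.18
tcp_pos: [0.5054, -0.0558, 0.1444]
orientation: [-2.18, -2.26, 0.003]
contact_force: [0.6, 0.1, -1.4]
grip_width: 0.0593
```

{"method": "send_rows", "body": {
  "deltas": [
    [0.4, -0.11, -0.01, 0, 0, 0, 0],
    [0.4, -0.22, -0.02, 0, 0, 0, 0],
    [0.4, -0.33, -0.03, 0, 0, 0, 0],
    [0.4, -0.44, -0.04, 0, 0, 0, 0],
    [0.4, -0.55, -0.05, 0, 0, 0, 0],
    [0.4, -0.66, -0.055, 0, 0, 0, 0],
    [0.4, -0.77, -0.06, 0, 0, 0, 0],
    [0.4, -0.88, -0.07, 0, 0, 0, 0],
    [0.4, -0.95, -0.074, 0, 0, 0, 0],
    [0.4, -0.985, -0.074, 0, 0, 0, 0],
    [0.4, -0.985, -0.074, 0, 0, 0, 0],
    [0.4, -0.985, -0.074, 0, 0, 0, 0],
    [0.4, -0.985, -0.074, 0, 0, 0, 0]
  ]
}}

```text
clock: 8.27
tcp_pos: [0.5011, -0.2003, 0.1452]
orientation: [-2.178, -2.264, -0.001]
contact_force: [0.5, -0.1, -1.5]
grip_width: 0.059
```

```bash
python3 - <<'E'
from h import *
f=grab('side','s4');g=grab('wrist','w4');o=r.get_obs();print(o['clock'],o['tcp_pos'],o['contact_force'],o['grip_width'],cv2.Rodrigues(o['orientation'])[0].round(4))
a=cv2.resize(f['pixels'][120:320,290:515,::-1],(450,400),interpolation=cv2.INTER_CUBIC);b=cv2.resize(g['pixels'][:,:,::-1],(350,262))
c=np.zeros((400,800,3),np.uint8);c[:,:450]=a;c[:262,450:]=b;cv2.imwrite('pics/c4.png',c)
def circ(z):
    t=np.linspace(0,2*np.pi,9)[:-1]; return np.c_[.502+.03*np.cos(t),-.201+.03*np.sin(t),z+0*t]
def s(p): return (p-[290,120])*2
print('rim top s',s(proj('s4',circ(.169))).round(0),'bot',s(proj('s4',circ(.131))).round(0))
print('wrist top rim',(proj('w4',circ(.169))*350/640+[450,0]).round(0))
E
```

```text
8.3667 [ 0.50113901 -0.20032711  0.14529352] [ 0.35910795  0.43141147 -1.14394308] 0.059461875829986875 [[-3.890e-02  9.992e-01  1.000e-04]
 [ 9.992e-01  3.890e-02  3.000e-04]
 [ 3.000e-04  1.000e-04 -1.000e+00]]
rim top s [[212. 203.]
 [206. 216.]
 [215. 230.]
 [236. 237.]
 [255. 232.]
 [261. 218.]
 [251. 204.]
 [231. 198.]] bot [[207. 227.]
 [201. 240.]
 [211. 255.]
 [231. 261.]
 [249. 256.]
 [255. 243.]
 [245. 229.]
 [225. 223.]]
wrist top rim [[673. 195.]
 [663. 168.]
 [632. 155.]
 [599. 166.]
 [587. 192.]
 [600. 216.]
 [628. 226.]
 [657. 218.]]
```

View pics/c4.png

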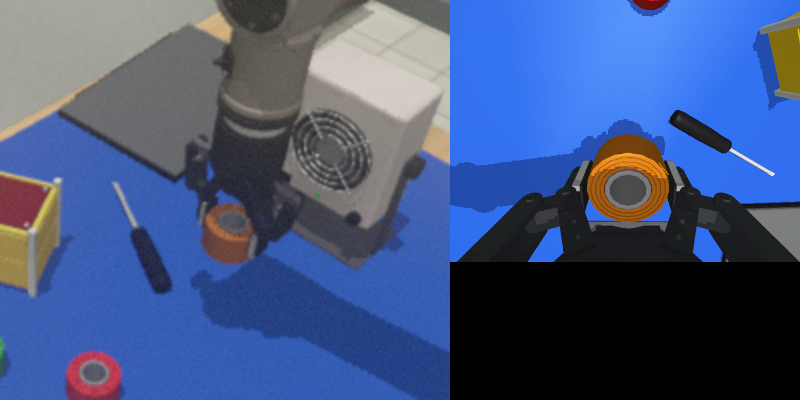

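The roll sits where predicted: in the side half its left edge is at x≈202 and its bottom at y≈262, and its rim in the wrist view agrees within a few millimetres. It is level. Handing in.

```bash
python3 -c "
from h import *
o=r.get_obs();print(abs(o['qvel']).max());print(r.hand_in())"
```

```text
0.003900262570041492
the job is handed in; nothing more can be done
None
```

I lifted the 38 mm roll straight up off its post and carried it level to the ioniser. It was still held there in the gripper, at 50 N, when I handed in at about 8.4 s of the 42 s allowed.

**Position:** the roll's centre is at about (0.502, -0.201, 0.149) m. That is about 20 cm in front of the grille, which I measured at (0.510, -0.401, 0.150) m, and on the outlet's axis to within a few millimetres.

**Last checks:**
- The tool's tilt was below 0.001 rad.
- The joints were practically at rest, at most 0.004 rad/s.
- The finger opening was 59 mm on the 60 mm roll, and the measured load of 1 to 2 N fits its weight.
- The rim of the roll in the side and wrist pictures matched the predicted position to about 3 mm.

**Other objects:** in the picture after the lift, the stand and the other two rolls had not moved. The satellite and screwdriver were never approached or touched.

**Uncertainty:** the top and side views of the grille centre differed by 5 mm along the stream and 2 mm across it, so I used their mean. The two estimates of the ioniser's heading differed by about 0.016 rad, which is about 3 mm sideways at 20 cm. None of the checks failed.

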